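Load a ball-mould plate onto the sloped draining rack

ROBOT

A 7-joint arm with a two-finger parallel gripper is mounted at the origin on the work surface. World frame = base frame: x ahead of the robot, y to its left, z up, the work surface at z = 0. Lengths are in m, angles in rad, forces in N, time in s.
With the tool pointing down it reaches from about 0.425 to 1.025 m from the base axis. Payload 3.6 kg.
Tool frame: the origin (TCP) lies midway between the tips of the shut fingers; the grasp point (between the pads) lies 19 mm behind it (ctrl.pinch_z is the distance from the TCP to the grasp point, in m); x points along the fingers, y is the direction in which the jaws open and shut, and the axes are right-handed (so a half turn about x gives the same grasp; the last joint's range is limited). The gripper opens to 85 mm and grips with 20 to 120 N. Pads are 22 mm wide; open, the fingers measure 114 mm over their backs; the gripper's body (76 mm by 85 mm) begins 54 mm behind the grasp point. The pads swing forward as they close: fully open they stand 13 mm farther back than shut.
Start: joints at [1.153, 0.591, 0.048, 1.609, -0.033, 0.943, -0.034], TCP at [0.231, -0.687, 0.231] pointing down, gripper open.
Joint ranges: [-2.69, 2.69], [-0.47, 2.24], [-1.27, 1.36], [0.19, 2.51], [-1.53, 4.68], [0.08, 2.07], [-3.09, 3.09]. Speed limits (rad/s): [2.57, 2.57, 3.14, 3.14, 3.14, 3.14, 3.14].

INTERFACE

Orientations are given as a rotation vector (axis times angle).
In Python, from cell import get_obs, vision, ctrl gives the robot as it stands.
- The arm moves only by the tool play_rows, never from a script. Its argument "commands" is text: rows parted by semicolons, each of 7 numbers parted by spaces: the shift along the world's x, y, z in cm, then the turn, a rotation vector about the world's x, y, z in rad, then the closure in counts, from 0 (fully open) to 255 (shut). A call has exactly 8 rows; each row is the pose to reach, as a shift and turn from the pose measured when the call began; what a row does not reach only later rows make up. A row lasts 1/12 s, in which the tool goes at most 41.7 mm and 7.16 degrees, less where a joint would pass 70% of its speed; a pose out of reach is approached as far as the arm can. A call with a gripper value outside its range is refused whole. The fingers move at their own pace and stop on an object; the grip force is fixed at half the most. Time passes only in rows, so rows that repeat a pose let the fingers close, or fill a call up. It gives the time, the measured TCP pose, the force and the opening at its end, in the units of the state.
- get_obs(): the state, without advancing time (a new reading comes with each control period).
- vision.capture(name): name is "scene" or "top" or "wrist"; returns the picture (384x512x3 uint8, blue, green, red); there is no depth.
- vision.camera_model(name): a dict with "vertical_fov" (degrees; the focal length in pixels is half the picture's height over the tangent of half this angle, whatever the lens; pixels are square), "cx", "cy" (the principal point, pixels), "view" (4x4, takes a point from world to camera coordinates); the wrist camera has in their place "T_tool_cam" (4x4, takes a point from camera to tool coordinates, whose origin is the TCP and whose axes are the tool frame's). Camera axes: x right, y down, z forward; pixel columns grow to the right and rows downward; lengths in m; the calibration is good to about 2 mm. A picture is of the moment at which its call begins: read the wrist's pose just before it. camera_model takes no time and is no camera call.
- ctrl.close_job(): hands the job in, once; it reports no verdict.
The state is a dict: "t": time; "qpos": joint angles; "qd": joint speeds; "tau": joint torques, N m; "ee_pos": TCP position; "tcp_rot": TCP orientation; "ft_force": force on the tool from outside, world axes, zero at the start; "wrist_torque": the same for the moment, N m; "width": finger opening in m.
Only numpy, scipy, OpenCV 4.12 (cv2) and the standard library are available. Lean on these libraries where they do the work, as an engineer would, in place of code of your own. Each camera call takes 0.05 s, during which the arm holds its last target.

TASK

Push the loose mould plate up the sloped rack until its far edge meets the sprung rubber stop at the top, lean on it there for a moment with about 10 N, gently and never much more, and let go so that it stays resting squarely against the stop. Only then swing the keeper bar fully shut across the rack behind the plate. Leave the bottles, pots and tools around it alone.

Things in the scene. Friction and masses are not known exactly. Their poses are not given: they have to be found in the camera images.
- ramp: Fixed aluminium rack 310 mm long, 172 mm wide, rising 9 degrees along its x, away from the robot. Origin: middle of its low edge, on the sliding surface, 30 mm above the table; x uphill along the surface, y left, z square to it. Side lips stand 7 mm above the surface, inner faces 79 mm either side of the middle.
- stop: Fixed dark bracket across the rack's top, 36 mm high. Origin: on the surface, middle of its downhill face, at ramp x = 290 mm; axes as the ramp's. Carries a sprung rubber pad, 110 mm wide, 2 to 24 mm above the surface. The face the plate meets is 20 to 65 mm downhill of the origin: set differently each run, not reported. It gives along x, 6 N per mm; rigid after 5 mm.
- plate: Loose dark metal plate with 2 by 3 round hollows, 84 mm (x) by 124 mm (y), 18 mm thick, 0.34 to 0.61 kg. Origin: its very centre; x uphill, y left. Starts flat on the lower rack, a little askew. Stays where it is left on the slope; pushing it uphill takes 2 to 5 N until it meets the stop. About 10 N on the stop beds it: under 4 is too little, over 18 too much.
- keeper (a joint): Angle of the keeper, a steel bar 150 mm long, 10 by 10 mm, hinged beside the left lip, swinging parallel to the surface, 9 mm above it. 0: shut, straight across the rack (pointing to the ramp's -y), at its end stop; 1.57: points downhill (-x); up to 2.5: out to the left. Starts at 1.75 to 2.4, stays where left; about 1 N at the peg moves it.
- keeper_hinge (a point): Point on the keeper bar's hinge axis, at mid-height of the bar (14 mm above the sliding surface), at x = 118 mm, y = 104 mm of the ramp. The axis is the ramp's z.
- keeper_peg (a point): On the axis of the upright peg on the keeper, 39 mm above the sliding surface. The peg is round, 12 mm thick, 100 mm from the hinge axis, and stands on the bar from 19 to 64 mm above the surface.
- oil_bottle: Bystander: amber glass bottle, 56 mm across, 170 mm tall, right of the rack. Origin: centre of its underside.
- oil_pot: Bystander: steel cup, 72 mm across, 75 mm tall, right of the rack's low end. Origin: centre of its underside.
- shaker: Bystander: clear jar with a steel cap, 48 mm across, 90 mm tall, left of the rack's top end. Origin: centre of its underside.
- scraper: Bystander: flat steel scraper with a wooden handle, about 180 mm long, lying at the left. Origin: on its underside, 75 mm from the middle of the blade.
- sauce_bottle: Bystander: white plastic bottle with a red cap, 60 mm across, 180 mm tall, at the back left. Origin: centre of its underside.
There are look-alikes about, which are no part of the job. Leave any red or yellow look-alike of the plate alone.

How it is judged:
By the outcome, as a careful person would: the job done as asked, in the order asked, and still so for the second after the job is handed in, with the robot touching nothing.
It also fails if it takes over 54 s, if anything falls off the work surface, if the arm or the gripper's body presses on something with over 40 N, if the wrist force passes 120 N, or if a joint passes its speed limit or range.

## Working session

There is one attempt and no reset: what is moved stays moved. The work goes in short steps, Python scripts to look and compute and a tool call to move; the robot and the scene stay as the last step left them, time stands still between calls to the robot, and variables do not carry over. Pictures are saved under pics/ and viewed, and the job is handed in when it is done.

Besides the shell and the picture viewer there is one more tool, called by a JSON object that holds its "fn" and its "kwargs". play_rows: Moves the arm, as the interface text tells. Its arguments: {"type":"object","properties":{"commands":{"type":"string"}},"required":["commands"]}

```bash
ls; mkdir -p pics
python3 - <<'E'
from cell import get_obs, vision, ctrl
import cv2, numpy as np
np.set_printoptions(precision=4,suppress=True)
o=get_obs()
for k in o: print(k,o[k])
for n in ("scene","top"):
    im=vision.capture(n); cv2.imwrite(f"pics/{n}0.png",im)
    m=vision.camera_model(n); print(n,m)
print(vision.camera_model("wrist"))
E
```

```text
pics
t 0.0
qpos [ 1.1535  0.5921  0.0483  1.6099 -0.0333  0.9427 -0.0337]
qd [ 0.0001  0.     -0.0004 -0.0005  0.0008  0.0024  0.0015]
tau [  0.0004 -54.8687   1.5465 -19.8125   0.0094   0.0087  -0.    ]
ee_pos [ 0.2304 -0.6865  0.2301]
tcp_rot [ 2.0467  0.3368 -2.0477]
ft_force [ 0.1146 -0.728   0.198 ]
wrist_torque [ 0.0102 -0.0195  0.0469]
width 0.08566649742951277
scene {'vertical_fov': 54.525210264520254, 'cx': 254.09896891400894, 'cy': 187.31777813062297, 'view': array([[-0.4632,  0.8862, -0.0068,  0.1893],
       [ 0.595 ,  0.3053, -0.7434, -0.3139],
       [-0.6568, -0.3484, -0.6688,  1.523 ],
       [ 0.    ,  0.    ,  0.    ,  1.    ]])}
top {'vertical_fov': 45.765136134546026, 'cx': 257.3910158305284, 'cy': 188.7959323128051, 'view': array([[ 0.0088, -1.    , -0.0013,  0.0789],
       [-0.9978, -0.0087, -0.0653,  0.5596],
       [ 0.0653,  0.0019, -0.9979,  1.2777],
       [ 0.    ,  0.    ,  0.    ,  1.    ]])}
{'vertical_fov': 66.07512498731809, 'cx': 254.9026957520008, 'cy': 189.87893339396936, 'T_tool_cam': array([[ 0.0001, -0.2761,  0.9611, -0.1422],
       [ 1.    ,  0.0005,  0.0001, -0.    ],
       [-0.0005,  0.9611,  0.2761, -0.0711],
       [ 0.    ,  0.    ,  0.    ,  1.    ]])}
```

View pics/scene0.png

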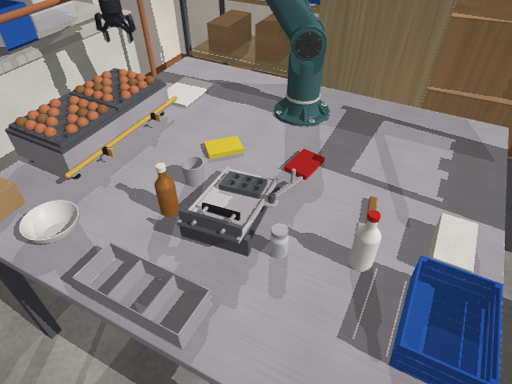

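View pics/top0.png

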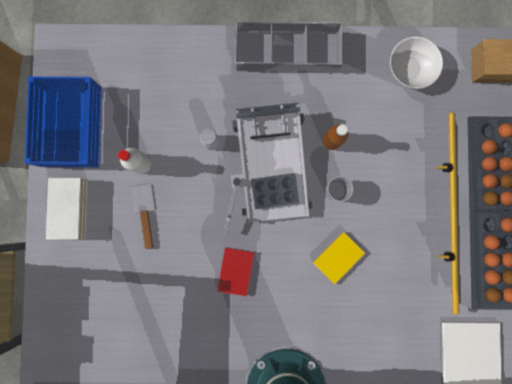

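The top view shows the rack at about (240–308, 105–220), with the dark plate low on it at (275,190). The red (237,272) and yellow (338,258) look-alikes are off the rack. The keeper points downhill and left from about (237,182). I'll enlarge both views.

Run:
```python
import cv2
a=cv2.imread("pics/top0.png")[90:245,205:365]; cv2.imwrite("pics/top0c.png",cv2.resize(a,None,fx=5,fy=5,interpolation=cv2.INTER_CUBIC)[:600*2][:, :800] if 0 else cv2.resize(a,(600*160//155,600),interpolation=cv2.INTER_CUBIC))
a=cv2.imread("pics/scene0.png")[150:255,170:310]; cv2.imwrite("pics/scene0c.png",cv2.resize(a,(800,600),interpolation=cv2.INTER_CUBIC))
```

```text
(no output)
```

View pics/top0c.png

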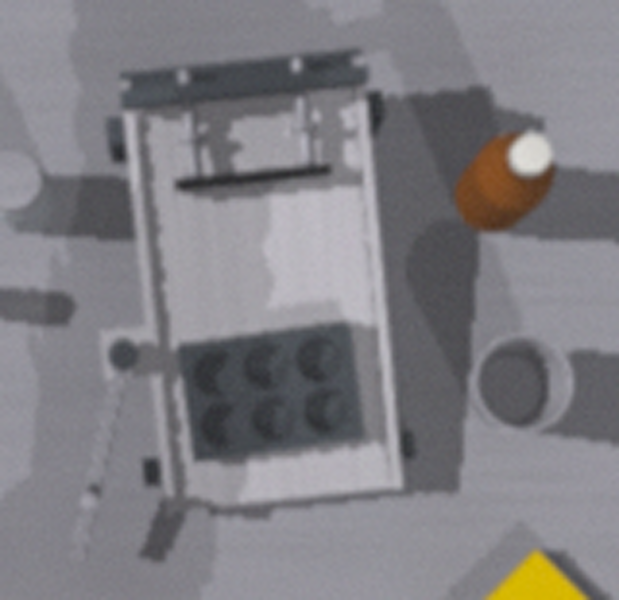

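View pics/scene0c.png

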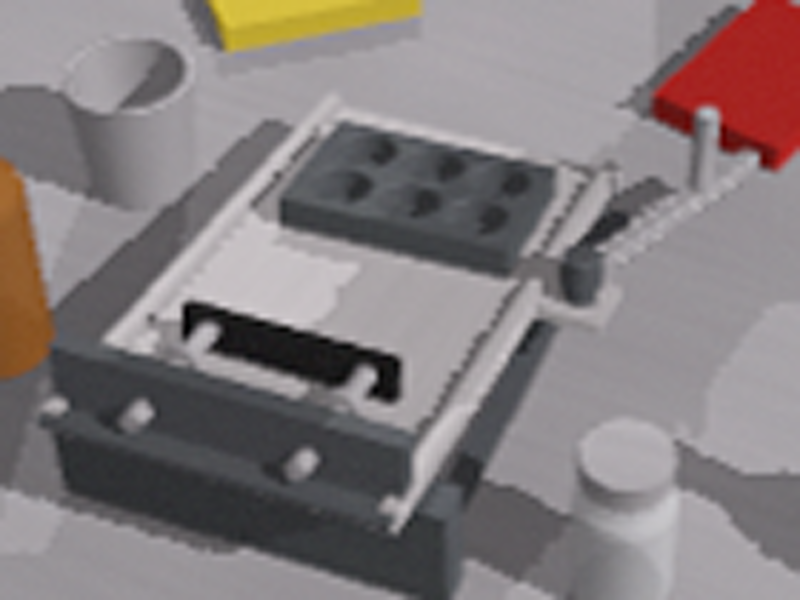

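```bash
cat > h.py <<'E'
import numpy as np, cv2
from scipy.spatial.transform import Rotation as R
from scipy.optimize import least_squares
np.set_printoptions(precision=4,suppress=True)
def cams():
    from cell import vision
    return {n:vision.camera_model(n) for n in ("scene","top")}
def proj(m,P,view=None):
    P=np.atleast_2d(P); V=m["view"] if view is None else view
    f=192/np.tan(np.radians(m["vertical_fov"])/2)
    c=P@V[:3,:3].T+V[:3,3]
    return np.c_[m["cx"]+f*c[:,0]/c[:,2], m["cy"]+f*c[:,1]/c[:,2]]
def wview(m,pos,rot):
    T=np.eye(4);T[:3,:3]=R.from_rotvec(rot).as_matrix();T[:3,3]=pos
    return np.linalg.inv(T@m["T_tool_cam"])
def RM(psi): return R.from_euler('z',psi).as_matrix()@R.from_euler('y',-np.radians(9)).as_matrix()
def r2w(p,rp): # p=(x,y,psi)
    return np.array([p[0],p[1],.03])+np.atleast_2d(rp)@RM(p[2]).T
def hinge(th,r,z): return np.array([.118-r*np.sin(th),.104-r*np.cos(th),z])
E
cat > fit.py <<'E'
from h import *
C=cams()
T=lambda u,v:(205+u/3.871,90+v/3.871)
S=lambda u,v:(170+u/5.714,150+v/5.714)
# x: px,py,psi, plate(cx,cy,yaw in ramp), theta, padx
sx,sy=.042,.062
def plate(x):
    c,s=np.cos(x[5]),np.sin(x[5])
    return [[x[3]+c*a-s*b,x[4]+s*a+c*b,.018] for a,b in((-sx,sy),(-sx,-sy),(sx,-sy),(sx,sy))]
def model(x):
    L=[]
    rp=lambda q:r2w(x[:3],q)[0]
    A=lambda n,q,uv,w=1:L.append((n,q,uv,w))
    A("top",[0,.086,.007],T(163,497));A("top",[0,-.086,.007],T(402,487))
    A("top",[.29,.086,.036],T(125,106));A("top",[.29,-.086,.036],T(368,80))
    for q,uv in zip(plate(x),[(195,460),(365,437),(350,322),(180,345)]):A("top",q,T(*uv))
    for q,uv in zip(plate(x),[(555,165),(340,122),(280,198),(515,258)]):A("scene",q,S(*uv))
    A("top",[x[7],.055,.024],T(177,187));A("top",[x[7],-.055,.024],T(330,173))
    A("scene",[x[7]+.004,-.055,.024],S(187,303),.5);A("scene",[x[7]+.004,.055,.024],S(400,357),.5)
    A("top",hinge(x[6],.1,.064),T(93,490));A("scene",hinge(x[6],.1,.064),S(708,110))
    A("scene",hinge(x[6],.1,.019),S(700,188))
    A("scene",[0,-.086,.007],S(335,98))
    A("top",hinge(x[6],.15,.019),T(80,556))
    return L
def res(x):
    return np.concatenate([w*(proj(C[n],r2w(x[:3],[q]))[0]-uv) for n,q,uv,w in model(x)])
s=least_squares(res,[.6,0,.05,.07,0,.05,1.9,.25],loss='soft_l1')
x=s.x;print(x);print(res(x).reshape(-1,2).round(1))
np.save("x.npy",x)
print("plate centre",r2w(x[:3],[[x[3],x[4],.009]]),"peg",r2w(x[:3],[hinge(x[6],.1,.039)]),"end",r2w(x[:3],[hinge(0,.1,.039)]))
im=cv2.imread("pics/top0.png");im2=cv2.imread("pics/scene0.png")
for n,I,sl,sc in(("top",im,(205,90,365,245),4),("scene",im2,(170,150,310,255),5)):
    a=cv2.resize(I[sl[1]:sl[3],sl[0]:sl[2]],None,fx=sc,fy=sc,interpolation=cv2.INTER_CUBIC)
    def ln(q,col):
        p=((proj(C[n],r2w(x[:3],q))+.5-np.array(sl[:2]))*sc).astype(int)
        cv2.polylines(a,[p],False,col,1)
    pl=plate(x);ln(pl+pl[:1],(0,255,0))
    ln([[0,.086,.007],[.29,.086,.007]],(0,0,255));ln([[0,-.086,.007],[.29,-.086,.007]],(0,0,255));ln([[0,.079,0],[0,-.079,0]],(0,0,255))
    ln([[.29,.086,.036],[.29,-.086,.036]],(255,0,255));ln([[x[7],.055,.024],[x[7],-.055,.024]],(255,0,255))
    ln([hinge(x[6],0,.019),hinge(x[6],.15,.019)],(255,255,0));ln([hinge(x[6],.1,.019),hinge(x[6],.1,.064)],(255,255,0))
    cv2.imwrite(f"pics/{n}_fit.png",a)
E
python3 fit.py
```

```text
[0.4765 0.0279 0.0999 0.0784 0.0016 0.0484 1.8703 0.2278]
[[-0.6  2.7]
 [-1.1 -0.3]
 [-0.9 -1.4]
 [ 0.4 -0.4]
 [-1.2  0.2]
 [-0.7 -0.1]
 [-0.8 -0.4]
 [-1.5 -0.1]
 [-0.2 -0.6]
 [-0.7 -1.6]
 [-1.  -1.4]
 [-2.  -2.4]
 [-0.6  0.1]
 [ 0.2  0. ]
 [-0.8 -0.8]
 [-0.7 -0.1]
 [-1.2  1.3]
 [-1.5 -0.2]
 [-1.8 -1. ]
 [-1.3 -1.9]
 [-0.7 -0.7]]
plate centre [[0.5519 0.0371 0.0512]] peg [[0.4791 0.1623 0.072 ]] end [[0.586  0.0429 0.087 ]]
```

View pics/top_fit.png

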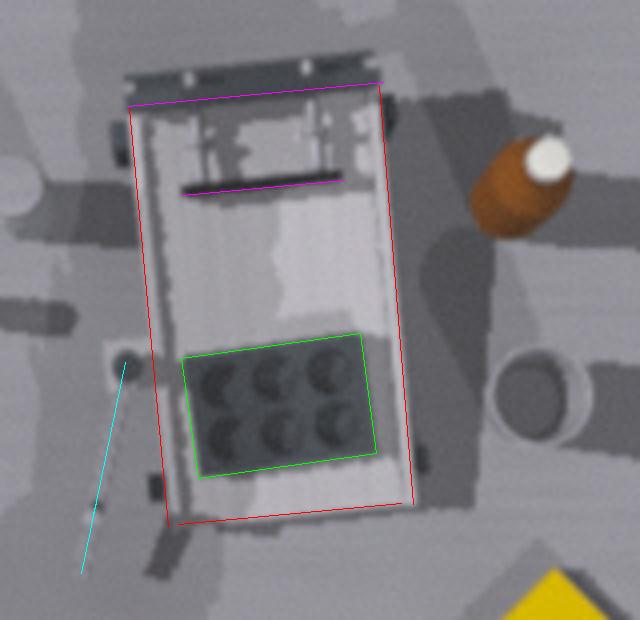

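View pics/scene_fit.png

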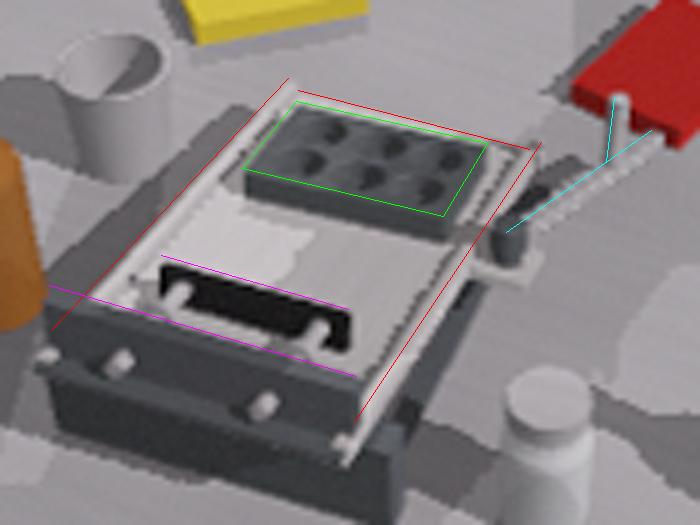

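The overlay is right in the top view, but the scene view is off by 1–2 px throughout, part of it from my half-pixel crop error. I'll fix that and compare fits per camera.

```bash
sed -i 's#205+u/3.871,90+v/3.871#204.63+u/3.871,89.63+v/3.871#; s#170+u/5.714,150+v/5.714#169.6+u/5.714,149.6+v/5.714#' fit.py
sed -i 's#^s=least.*#import sys;keep=sys.argv[1]\nres0=res\ndef res(x): return np.concatenate([w*(proj(C[n],r2w(x[:3],[q]))[0]-uv) for n,q,uv,w in model(x) if keep in ("both",n)])\ns=least_squares(res,[.48,0.03,.1,.078,0,.05,1.87,.23],loss="soft_l1")#' fit.py
for k in top scene both; do python3 fit.py $k | grep -v '^ \[\|^\[\[' ; done; python3 fit.py top
```

```text
[0.4772 0.0271 0.103  0.0783 0.0003 0.0402 1.8661 0.2283]
plate centre [[0.5528 0.0352 0.0511]] peg [[0.4794 0.1611 0.072 ]] end [[0.5867 0.0424 0.087 ]]
[0.4776 0.0319 0.1062 0.0811 0.001  0.0678 1.8682 0.2277]
plate centre [[0.5558 0.0412 0.0516]] peg [[0.4794 0.1661 0.072 ]] end [[0.587  0.0476 0.087 ]]
[0.4771 0.0282 0.1019 0.0787 0.0012 0.0488 1.8703 0.2281]
plate centre [[0.5529 0.0371 0.0512]] peg [[0.4795 0.1627 0.072 ]] end [[0.5865 0.0434 0.087 ]]
[0.4772 0.0271 0.103  0.0783 0.0003 0.0402 1.8661 0.2283]
[[ 0.1  2.9]
 [-0.4 -0.3]
 [-0.5 -1.1]
 [ 0.7 -0.4]
 [-0.2  0.2]
 [ 0.3  0.2]
 [ 0.4 -0.2]
 [-0.4 -0.1]
 [-0.2  0.1]
 [ 0.6 -0.1]
 [-0.4  1.6]
 [ 0.2 -0.4]]
plate centre [[0.5528 0.0352 0.0511]] peg [[0.4794 0.1611 0.072 ]] end [[0.5867 0.0424 0.087 ]]
```

```bash
cat >> h.py <<'E'
X=np.array([.4772,.0275,.103])
def turn(target,o):
    return (R.from_matrix(target)*R.from_rotvec(o["tcp_rot"]).inv()).as_rotvec()
def toolR(a=0,sgn=1,Xp=X):
    M=RM(Xp[2]); x=-M[:,2]; y=sgn*(np.cos(a)*M[:,1]+np.sin(a)*M[:,0]); return np.c_[x,y,np.cross(x,y)]
def w2r(w,p=X): return (np.atleast_2d(w)-np.array([p[0],p[1],.03]))@RM(p[2])
E
python3 - <<'E'
from h import *
from cell import get_obs
o=get_obs();print(R.from_rotvec(o["tcp_rot"]).as_matrix())
for s in(1,-1):print(turn(toolR(0,s),o))
for q in([-.02,0,.05],[.015,0,.006],[.02,0,.006]):
  w=r2w(X,q)[0];print(w,(w-o["ee_pos"])*100)
E
```

```text
[[-0.0008  0.3182 -0.948 ]
 [ 0.0019 -0.948  -0.3182]
 [-1.     -0.0021  0.0001]]
[-0.2246 -0.0518  2.9125]
[ 0.0313 -0.1544 -0.2205]
[0.4498 0.0247 0.0763] [ 21.935   71.1266 -15.3977]
[0.491  0.0289 0.0383] [ 26.0583  71.5528 -19.196 ]
[0.4959 0.0294 0.0391] [ 26.5495  71.6036 -19.1178]
```

{"fn": "play_rows", "kwargs": {"commands": "0 0 4 0 0 0 0; 1 2 7 0 0 0 0; 3 6 8 0 -0.02 -0.03 0; 6 9 8 0 -0.04 -0.06 0; 9 12 8 0 -0.06 -0.1 0; 12 15 8 0.01 -0.08 -0.13 0; 15 18 8 0.02 -0.12 -0.18 0; 18 21 8 0.031 -0.154 -0.22 0"}}

```text
t: 0.77
ee_pos: [0.4061, -0.48, 0.31]
tcp_rot: [2.338, 0.12, -1.995]
ft_force: [0.6, -0.2, 0.6]
width: 0.0855
```

{"fn": "play_rows", "kwargs": {"commands": "1 4 0 0 0 0 0; 2 8 0 0 0 0 0; 3 12 0 0 0 0 0; 4 16 0 0 0 0 0; 5 20 0 0 0 0 0; 5 24 0 0 0 0 0; 5 28 -1 0 0 0 0; 5 32 -2 0 0 0 0"}}

```text
t: 1.43
ee_pos: [0.4561, -0.1582, 0.2902]
tcp_rot: [2.339, 0.119, -1.993]
ft_force: [1.3, -0.1, -0.5]
width: 0.0854
```

{"fn": "play_rows", "kwargs": {"commands": "0 4 -1 0 0 0 0; 0 8 -2 0 0 0 0; 0 12 -4 0 0 0 0; 0 15 -6 0 0 0 0; 0 17 -9 0 0 0 0; 0 18 -12 0 0 0 0; 0 18.5 -14 0 0 0 0; 0 18.5 -14 0 0 0 0"}}

```text
t: 2.1
ee_pos: [0.4532, 0.0283, 0.1468]
tcp_rot: [2.329, 0.123, -2.001]
ft_force: [-0.2, -0.0, 0.5]
width: 0.0854
```

Run:
```python
from h import *
from cell import get_obs,vision
o=get_obs();im=vision.capture("wrist");cv2.imwrite("pics/w1.png",im);cv2.imwrite("pics/t1.png",vision.capture("top"))
print(o["t"],o["ee_pos"],o["tcp_rot"],o["ft_force"],o["qpos"],turn(toolR(0,-1),o),w2r(o["ee_pos"]))
m=vision.camera_model("wrist");V=wview(m,o["ee_pos"],o["tcp_rot"])
x=np.load("x.npy")
def ln(q,col):
    p=proj(m,r2w(X,q),V).round().astype(int);cv2.polylines(im,[p],False,col,1)
c,s=np.cos(.045),np.sin(.045)
pl=[[.0785+c*a-s*b,.0007+s*a+c*b,.018] for a,b in((-.042,.062),(-.042,-.062),(.042,-.062),(.042,.062),(-.042,.062))]
ln(pl,(0,255,0));ln([[0,.079,0],[0,-.079,0]],(0,0,255));ln([[0,.086,.007],[.29,.086,.007]],(0,0,255));ln([[0,-.086,.007],[.29,-.086,.007]],(0,0,255))
ln([[.228,.055,.024],[.228,-.055,.024]],(255,0,255))
cv2.imwrite("pics/w1f.png",im)
```

```text
2.1 [0.4532 0.0283 0.1468] [ 2.329   0.1234 -2.0009] [-0.1849 -0.0487  0.5196] [-0.0743  0.3619 -0.1176  2.3676  0.1999  0.2685 -1.8354] [ 0.0004 -0.0058 -0.0027] [[-0.0053  0.0033  0.1191]]
```

View pics/w1f.png

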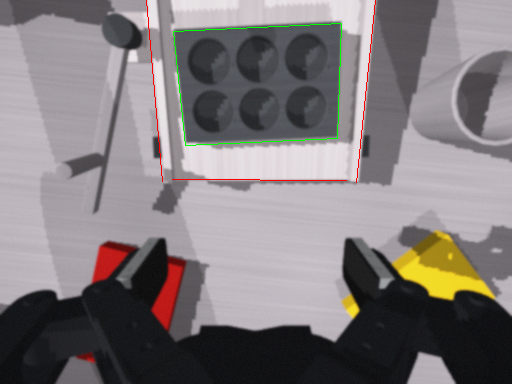

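```bash
cat > go.py <<'E'
from h import *
from cell import get_obs
import sys
o=get_obs();print(o["t"],"ramp",w2r(o["ee_pos"])[0],"F ramp",o["ft_force"]@RM(X[2]),"turn",turn(toolR(0,-1),o))
for a in sys.argv[1:]:
    q=np.array([float(v) for v in a.split(",")]);print(a,(r2w(X,q)[0]-o["ee_pos"])*100)
E
python3 go.py .008,.001,.05 .008,.001,.012 .008,.001,.003 .008,.001,-.005
```

```text
2.2 ramp [-0.0025  0.0015  0.1217] F ramp [-0.4855  0.2091  0.8482] turn [0.0001 0.0003 0.0008]
.008,.001,.05 [ 2.1577  0.1687 -6.92  ]
.008,.001,.012 [  2.749    0.2298 -10.6733]
.008,.001,.003 [  2.889    0.2443 -11.5622]
.008,.001,-.005 [  3.0135   0.2571 -12.3523]
```

{"fn": "play_rows", "kwargs": {"commands": "1 0.1 -3 0 0 0 0; 2.1 0.2 -6 0 0 0 0; 2.5 0.2 -8.5 0 0 0 0; 2.6 0.2 -9.5 0 0 0 0; 2.7 0.2 -10.2 0 0 0 0; 2.75 0.23 -10.7 0 0 0 0; 2.75 0.23 -10.7 0 0 0 0; 2.75 0.23 -10.7 0 0 0 0"}}

```text
t: 2.87
ee_pos: [0.4854, 0.0272, 0.0458]
tcp_rot: [2.342, 0.113, -1.99]
ft_force: [-0.8, 0.4, -0.9]
width: 0.0854
```

```bash
python3 go.py .008,.001,.003 .008,.001,-.003 .008,.001,-.005
python3 - <<'E'
from cell import vision
import cv2
a=vision.capture("wrist");cv2.imwrite("pics/w2.png",a)
a=vision.capture("scene")[120:260,160:330];cv2.imwrite("pics/s2.png",cv2.resize(a,None,fx=4,fy=4,interpolation=2))
E
```

```text
2.8667 ramp [ 0.0105 -0.0011  0.0143] F ramp [-0.91    0.5205 -0.7853] turn [0.0025 0.0051 0.0038]
.008,.001,.003 [-0.0911  0.2066 -1.156 ]
.008,.001,-.003 [ 0.0023  0.2162 -1.7487]
.008,.001,-.005 [ 0.0334  0.2194 -1.9462]
```

View pics/w2.png

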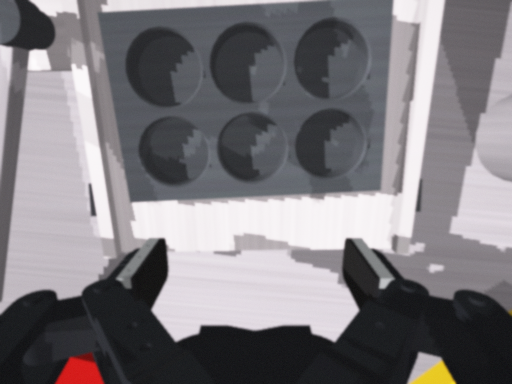

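View pics/s2.png

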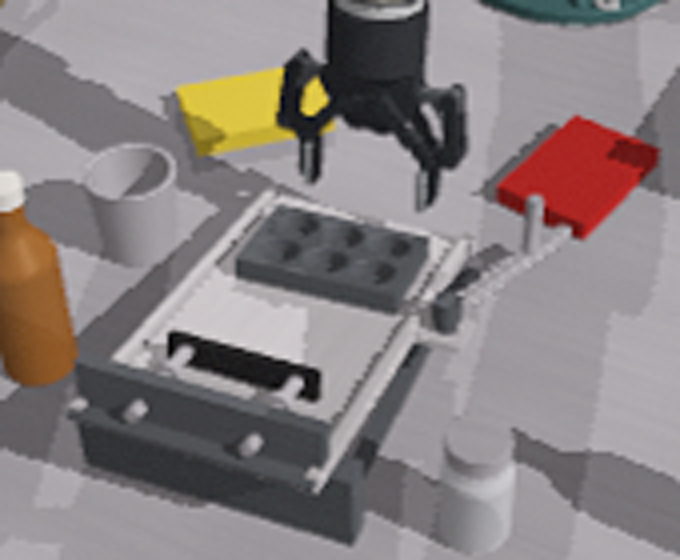

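{"fn": "play_rows", "kwargs": {"commands": "0 0.1 -0.4 0 0 0 0; 0 0.15 -0.8 0 0 0 0; 0 0.2 -1.2 0 0 0 0; 0 0.2 -1.5 0 0 0 0; 0 0.2 -1.7 0 0 0 0; 0 0.2 -1.75 0 0 0 0; 0 0.2 -1.75 0 0 0 0; 0 0.2 -1.75 0 0 0 0"}}

```text
t: 3.63
ee_pos: [0.4882, 0.0292, 0.0327]
tcp_rot: [2.33, 0.116, -2.002]
ft_force: [0.2, -0.2, 0.2]
width: 0.0853
```

```bash
python3 - <<'E'
from cell import vision
import cv2
a=vision.capture("wrist");cv2.imwrite("pics/w3.png",a)
E
python3 go.py .018,.001,-.003 .018,.001,-.005 .028,.001,-.005
```

```text
3.6833 ramp [0.0114 0.0005 0.0009] F ramp [-0.3214  1.3325  0.4371] turn [ 0.0026 -0.0059  0.0015]
.018,.001,-.003 [ 0.7059  0.1211 -0.2867]
.018,.001,-.005 [ 0.737   0.1243 -0.4843]
.028,.001,-.005 [ 1.7195  0.2258 -0.3278]
```

View pics/w3.png

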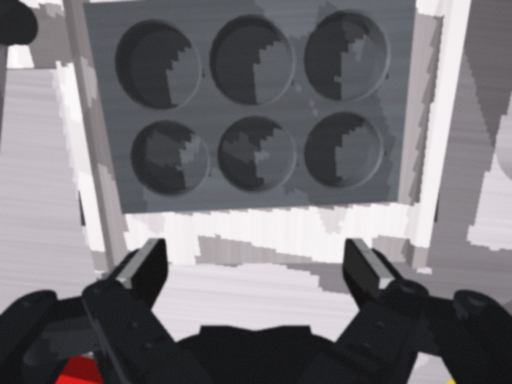

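{"fn": "play_rows", "kwargs": {"commands": "0.1 0.05 -0.3 0 0 0 0; 0.2 0.05 -0.6 0 0 0 0; 0.3 0.1 -0.8 0 0 0 0; 0.5 0.1 -0.8 0 0 0 0; 0.7 0.1 -0.7 0 0 0 0; 0.9 0.1 -0.7 0 0 0 0; 1.0 0.1 -0.65 0 0 0 0; 1.0 0.1 -0.65 0 0 0 0"}}

```text
t: 4.35
ee_pos: [0.4986, 0.0301, 0.0263]
tcp_rot: [2.33, 0.116, -2.002]
ft_force: [0.3, 0.3, 0.0]
width: 0.0853
```

```bash
python3 - <<'E'
from cell import vision
import cv2
a=vision.capture("wrist");cv2.imwrite("pics/w4.png",a)
E
python3 go.py .018,.001,-.006 .03,.001,-.006 .040,.001,-.006
```

```text
4.4 ramp [ 0.0205  0.0004 -0.007 ] F ramp [-0.1034 -0.042  -0.831 ] turn [ 0.0026 -0.0057  0.0019]
.018,.001,-.006 [-0.2675  0.0286  0.0628]
.03,.001,-.006 [0.9114 0.1505 0.2505]
.040,.001,-.006 [1.8939 0.252  0.4069]
```

View pics/w4.png

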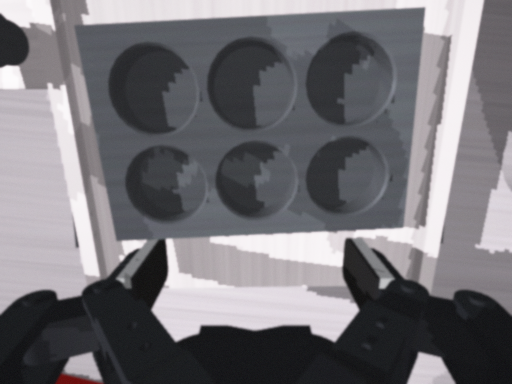

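{"fn": "play_rows", "kwargs": {"commands": "0.2 0.02 0.04 0 0 0 0; 0.4 0.05 0.07 0 0 0 0; 0.6 0.07 0.11 0 0 0 0; 0.8 0.1 0.15 0 0 0 0; 1.0 0.12 0.18 0 0 0 0; 1.2 0.14 0.21 0 0 0 0; 1.4 0.16 0.24 0 0 0 0; 1.6 0.18 0.27 0 0 0 0"}}

```text
t: 5.07
ee_pos: [0.5137, 0.0315, 0.0288]
tcp_rot: [2.329, 0.115, -2.003]
ft_force: [-3.7, -0.3, 0.2]
width: 0.0854
```

{"fn": "play_rows", "kwargs": {"commands": "0.2 0.02 0.03 0 0 0 0; 0.4 0.04 0.06 0 0 0 0; 0.6 0.06 0.09 0 0 0 0; 0.8 0.08 0.13 0 0 0 0; 1.1 0.11 0.17 0 0 0 0; 1.4 0.14 0.22 0 0 0 0; 1.7 0.17 0.27 0 0 0 0; 2 0.2 0.32 0 0 0 0"}}

```text
t: 5.73
ee_pos: [0.5346, 0.0334, 0.0321]
tcp_rot: [2.33, 0.114, -2.003]
ft_force: [-2.2, -1.1, -1.0]
width: 0.0853
```

```bash
python3 - <<'E'
from cell import vision
import cv2
a=vision.capture("wrist");cv2.imwrite("pics/w5.png",a)
E
python3 go.py  .10,.001,-.006 .120,.001,-.006
```

```text
5.7833 ramp [ 0.0584  0.     -0.0069] F ramp [-1.8182 -0.9397 -0.3975] turn [ 0.0027 -0.005   0.003 ]
.10,.001,-.006 [4.0623 0.5155 0.7445]
.120,.001,-.006 [6.0272 0.7186 1.0574]
```

View pics/w5.png

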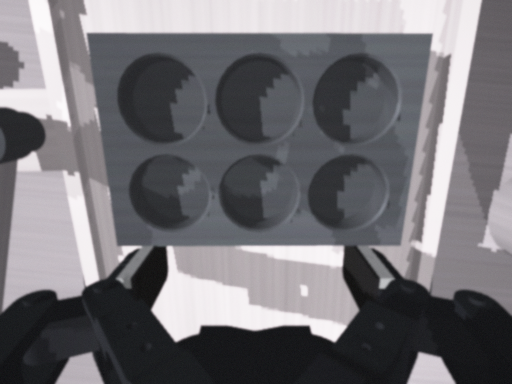

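The plate's near edge now sits flat across both fingers at v≈245. It slides with about 2–3 N. Continuing uphill.

{"fn": "play_rows", "kwargs": {"commands": "0.5 0.06 0.08 0 0 0 0; 1 0.12 0.17 0 0 0 0; 1.5 0.18 0.26 0 0 0 0; 2 0.24 0.35 0 0 0 0; 2.5 0.3 0.44 0 0 0 0; 3 0.36 0.53 0 0 0 0; 3.5 0.42 0.62 0 0 0 0; 4 0.5 0.71 0 0 0 0"}}

```text
t: 6.45
ee_pos: [0.5762, 0.0385, 0.0394]
tcp_rot: [2.331, 0.114, -2.002]
ft_force: [-2.1, 0.1, -1.0]
width: 0.0857
```

```bash
python3 - <<'E'
from cell import vision
import cv2
a=vision.capture("wrist");cv2.imwrite("pics/w6.png",a)
E
python3 go.py  .12,.001,-.006 .130,.001,-.006
```

```text
6.5 ramp [ 0.1015  0.0009 -0.0061] F ramp [ 0.0631 -1.1493 -1.0784] turn [ 0.002  -0.003   0.0035]
.12,.001,-.006 [1.8156 0.1944 0.304 ]
.130,.001,-.006 [2.798  0.2959 0.4604]
```

View pics/w6.png

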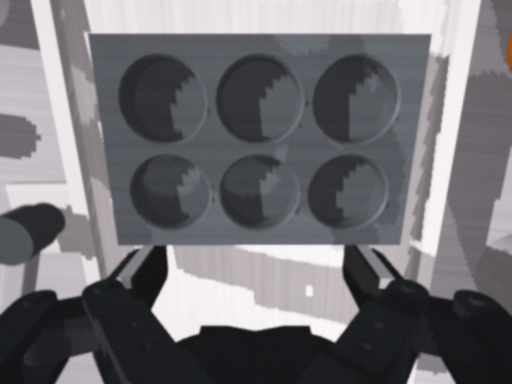

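{"fn": "play_rows", "kwargs": {"commands": "0.2 0.02 0.03 0 0 0 0; 0.5 0.05 0.08 0 0 0 0; 0.8 0.08 0.13 0 0 0 0; 1.0 0.1 0.16 0 0 0 0; 1.2 0.12 0.19 0 0 0 0; 1.4 0.15 0.23 0 0 0 0; 1.6 0.17 0.26 0 0 0 0; 1.8 0.19 0.29 0 0 0 0"}}

```text
t: 7.17
ee_pos: [0.5958, 0.0407, 0.0427]
tcp_rot: [2.334, 0.114, -2.0]
ft_force: [-3.0, -0.1, -0.0]
width: 0.0855
```

{"fn": "play_rows", "kwargs": {"commands": "0.1 0.01 0.02 0 0 0 0; 0.2 0.02 0.03 0 0 0 0; 0.3 0.03 0.05 0 0 0 0; 0.4 0.04 0.06 0 0 0 0; 0.5 0.05 0.08 0 0 0 0; 0.6 0.06 0.09 0 0 0 0; 0.6 0.06 0.09 0 0 0 0; 0.6 0.06 0.09 0 0 0 0"}}

```text
t: 7.83
ee_pos: [0.6019, 0.0413, 0.0437]
tcp_rot: [2.334, 0.114, -2.0]
ft_force: [-4.3, -0.3, -0.2]
width: 0.0856
```

```bash
python3 - <<'E'
from cell import vision
import cv2
a=vision.capture("wrist");cv2.imwrite("pics/w7.png",a)
a=vision.capture("scene")[160:250,170:300];cv2.imwrite("pics/s7.png",cv2.resize(a,None,fx=6,fy=6,interpolation=2))
E
python3 go.py   .130,.001,-.006
```

```text
7.9333 ramp [ 0.1261  0.0009 -0.0061] F ramp [-3.6293  0.1439  1.7355] turn [ 0.0021 -0.003   0.0035]
.130,.001,-.006 [0.3802 0.0462 0.075 ]
```

View pics/w7.png

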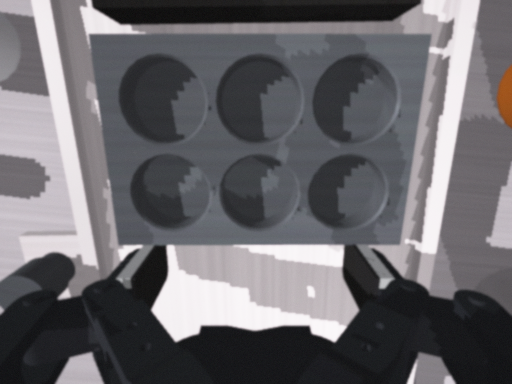

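View pics/s7.png

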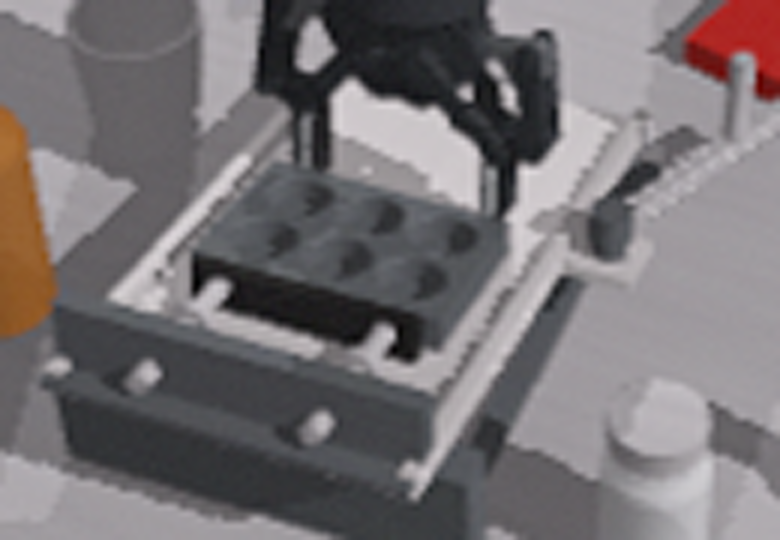

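{"fn": "play_rows", "kwargs": {"commands": "0.03 0 0 0 0 0 0; 0.06 0 0.01 0 0 0 0; 0.09 0.01 0.01 0 0 0 0; 0.12 0.01 0.02 0 0 0 0; 0.15 0.015 0.025 0 0 0 0; 0.2 0.02 0.03 0 0 0 0; 0.25 0.025 0.04 0 0 0 0; 0.3 0.03 0.05 0 0 0 0"}}

```text
t: 8.6
ee_pos: [0.6051, 0.0416, 0.0442]
tcp_rot: [2.334, 0.114, -2.0]
ft_force: [-3.2, 0.2, 1.2]
width: 0.0856
```

{"fn": "play_rows", "kwargs": {"commands": "0.03 0 0 0 0 0 0; 0.06 0 0.01 0 0 0 0; 0.09 0.01 0.01 0 0 0 0; 0.12 0.01 0.02 0 0 0 0; 0.15 0.015 0.025 0 0 0 0; 0.18 0.02 0.03 0 0 0 0; 0.2 0.02 0.03 0 0 0 0; 0.2 0.02 0.03 0 0 0 0"}}

```text
t: 9.27
ee_pos: [0.6072, 0.0418, 0.0445]
tcp_rot: [2.334, 0.114, -1.999]
ft_force: [-3.7, -0.4, 0.9]
width: 0.0856
```

```bash
python3 go.py   .130,.001,-.006
```

```text
9.2667 ramp [ 0.1314  0.0008 -0.0062] F ramp [-3.5796 -0.0034  1.4765] turn [ 0.0021 -0.0028  0.0036]
.130,.001,-.006 [-0.1454  0.0007 -0.0051]
```

{"fn": "play_rows", "kwargs": {"commands": "0.03 0 0 0 0 0 0; 0.06 0 0.01 0 0 0 0; 0.09 0.01 0.01 0 0 0 0; 0.12 0.01 0.02 0 0 0 0; 0.15 0.015 0.025 0 0 0 0; 0.18 0.02 0.03 0 0 0 0; 0.2 0.02 0.03 0 0 0 0; 0.2 0.02 0.03 0 0 0 0"}}

```text
t: 9.93
ee_pos: [0.6085, 0.0419, 0.0446]
tcp_rot: [2.333, 0.114, -2.001]
ft_force: [-5.9, -0.7, 3.3]
width: 0.0853
```

```bash
python3 go.py
python3 - <<'E'
from cell import vision
import cv2
a=vision.capture("wrist");cv2.imwrite("pics/w8.png",cv2.resize(a[:60,60:460],None,fx=2,fy=2))
E
```

```text
9.9333 ramp [ 0.1327  0.0008 -0.0062] F ramp [-5.3654 -0.0978  4.2109] turn [ 0.0026 -0.0039  0.0035]
```

View pics/w8.png

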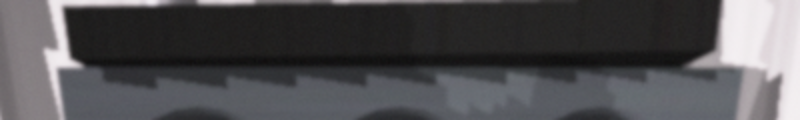

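{"fn": "play_rows", "kwargs": {"commands": "0.08 0.01 0.01 0 0 0 0; 0.09 0.01 0.015 0 0 0 0; 0.1 0.01 0.015 0 0 0 0; 0.11 0.01 0.02 0 0 0 0; 0.12 0.01 0.02 0 0 0 0; 0.13 0.01 0.02 0 0 0 0; 0.14 0.015 0.02 0 0 0 0; 0.15 0.015 0.02 0 0 0 0"}}

```text
t: 10.65
ee_pos: [0.6085, 0.0419, 0.0446]
tcp_rot: [2.33, 0.113, -2.003]
ft_force: [-8.3, -0.1, 4.4]
width: 0.0853
```

```bash
python3 go.py
```

```text
10.65 ramp [ 0.1327  0.0008 -0.0062] F ramp [-7.5161  0.7421  5.692 ] turn [ 0.0035 -0.0062  0.0035]
```

{"fn": "play_rows", "kwargs": {"commands": "0.13 0.015 0.05 0 0 0 0; 0.14 0.015 0.07 0 0 0 0; 0.15 0.015 0.08 0 0 0 0; 0.16 0.015 0.09 0 0 0 0; 0.17 0.02 0.1 0 0 0 0; 0.18 0.02 0.1 0 0 0 0; 0.19 0.02 0.1 0 0 0 0; 0.2 0.02 0.1 0 0 0 0"}}

```text
t: 11.32
ee_pos: [0.6091, 0.0418, 0.0448]
tcp_rot: [2.326, 0.113, -2.005]
ft_force: [-5.5, 0.2, -2.0]
width: 0.0854
```

```bash
python3 go.py
```

```text
11.3167 ramp [ 0.1333  0.0006 -0.0061] F ramp [-5.6748  0.7867 -1.1179] turn [ 0.0044 -0.0087  0.0027]
```

{"fn": "play_rows", "kwargs": {"commands": "0.15 0.015 0.04 0 -0.002 0 0; 0.16 0.02 0.04 0.001 -0.003 0 0; 0.18 0.02 0.05 0.002 -0.004 0 0; 0.2 0.02 0.05 0.002 -0.004 0 0; 0.22 0.025 0.06 0.002 -0.004 0 0; 0.24 0.025 0.06 0.002 -0.004 0 0; 0.24 0.025 0.06 0.002 -0.004 0 0; 0.24 0.025 0.06 0.002 -0.004 0 0"}}

```text
t: 11.98
ee_pos: [0.6091, 0.0417, 0.0447]
tcp_rot: [2.327, 0.115, -2.005]
ft_force: [-7.7, 0.2, 1.3]
width: 0.0853
```

```bash
python3 go.py
```

```text
11.9833 ramp [ 0.1334  0.0006 -0.0062] F ramp [-7.3147  1.0186  2.5058] turn [ 0.0037 -0.0084  0.002 ]
```

{"fn": "play_rows", "kwargs": {"commands": "0.26 0.03 0.07 0.002 -0.004 0 0; 0.28 0.03 0.08 0.002 -0.004 0 0; 0.3 0.03 0.09 0.002 -0.004 0 0; 0.32 0.03 0.1 0.002 -0.004 0 0; 0.34 0.035 0.1 0.002 -0.004 0 0; 0.36 0.035 0.1 0.002 -0.004 0 0; 0.36 0.035 0.1 0.002 -0.004 0 0; 0.36 0.035 0.1 0.002 -0.004 0 0"}}

```text
t: 12.65
ee_pos: [0.6093, 0.0417, 0.0447]
tcp_rot: [2.325, 0.116, -2.006]
ft_force: [-9.5, -1.3, 2.2]
width: 0.0855
```

```bash
python3 go.py
```

```text
12.65 ramp [ 0.1336  0.0005 -0.0063] F ramp [-9.0929 -0.2695  3.698 ] turn [ 0.0038 -0.0098  0.0009]
```

{"fn": "play_rows", "kwargs": {"commands": "0.38 0.04 0.12 0.002 -0.006 0 0; 0.4 0.04 0.14 0.002 -0.006 0 0; 0.42 0.04 0.15 0.002 -0.006 0 0; 0.44 0.04 0.16 0.002 -0.006 0 0; 0.46 0.045 0.16 0.002 -0.006 0 0; 0.48 0.045 0.16 0.002 -0.006 0 0; 0.48 0.045 0.16 0.002 -0.006 0 0; 0.48 0.045 0.16 0.002 -0.006 0 0"}}

```text
t: 13.32
ee_pos: [0.6098, 0.0415, 0.0448]
tcp_rot: [2.323, 0.117, -2.006]
ft_force: [-10.4, -1.2, 1.6]
width: 0.0857
```

```bash
python3 go.py
```

```text
13.3167 ramp [ 0.1341  0.0003 -0.0062] F ramp [-10.0377  -0.1538   3.2428] turn [ 0.0044 -0.0107 -0.0008]
```

{"fn": "play_rows", "kwargs": {"commands": "0.49 0.05 0.17 0.002 -0.006 0.001 0; 0.52 0.05 0.18 0.002 -0.006 0.001 0; 0.54 0.06 0.19 0.002 -0.006 0.001 0; 0.56 0.06 0.2 0.002 -0.006 0.001 0; 0.58 0.06 0.21 0.002 -0.006 0.001 0; 0.6 0.06 0.22 0.002 -0.006 0.001 0; 0.6 0.06 0.22 0.002 -0.006 0.001 0; 0.6 0.06 0.22 0.002 -0.006 0.001 0"}}

```text
t: 13.98
ee_pos: [0.6104, 0.0412, 0.045]
tcp_rot: [2.317, 0.12, -2.008]
ft_force: [-11.8, -0.9, -1.4]
width: 0.0853
```

```bash
python3 go.py
```

```text
13.9833 ramp [ 0.1346 -0.     -0.0062] F ramp [-11.8951   0.3368   0.5075] turn [ 0.0057 -0.0137 -0.0039]
```

{"fn": "play_rows", "kwargs": {"commands": "0.61 0.07 0.2 0.003 -0.007 -0.002 0; 0.62 0.08 0.2 0.003 -0.007 -0.002 0; 0.64 0.09 0.2 0.003 -0.007 -0.002 0; 0.66 0.09 0.2 0.003 -0.007 -0.002 0; 0.66 0.09 0.2 0.003 -0.007 -0.002 0; 0.66 0.09 0.2 0.003 -0.007 -0.002 0; 0.66 0.09 0.2 0.003 -0.007 -0.002 0; 0.66 0.09 0.2 0.003 -0.007 -0.002 0"}}

```text
t: 14.65
ee_pos: [0.6104, 0.0412, 0.0449]
tcp_rot: [2.313, 0.119, -2.011]
ft_force: [-13.2, -1.6, 2.6]
width: 0.0856
```

```bash
python3 go.py;  python3 - <<'E'
from cell import vision
import cv2
a=vision.capture("wrist");cv2.imwrite("pics/w9.png",a)
E
```

```text
14.65 ramp [ 0.1345 -0.0001 -0.0062] F ramp [-12.755   -0.2567   4.6393] turn [ 0.0067 -0.0173 -0.0039]
```

View pics/w9.png

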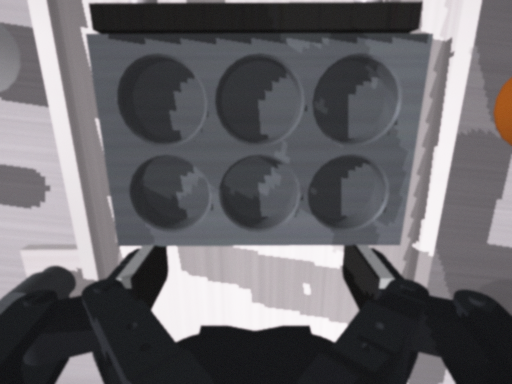

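The plate lies flush against the pad along its full width (v≈33), with about 12.8 N at the wrist, of which roughly 3 N is sliding drag. I'll back off gradually.

{"fn": "play_rows", "kwargs": {"commands": "0.58 0.08 0.2 0.003 -0.007 -0.002 0; 0.5 0.06 0.18 0.003 -0.007 -0.002 0; 0.42 0.05 0.15 0.003 -0.007 -0.002 0; 0.34 0.04 0.12 0.003 -0.007 -0.002 0; 0.26 0.03 0.08 0.003 -0.007 -0.002 0; 0.18 0.02 0.05 0.003 -0.007 -0.002 0; 0.1 0.01 0.03 0.003 -0.007 -0.002 0; 0.02 0 0.01 0.003 -0.007 -0.002 0"}}

```text
t: 15.37
ee_pos: [0.6099, 0.0411, 0.0448]
tcp_rot: [2.321, 0.12, -2.005]
ft_force: [-4.2, -0.2, 0.6]
width: 0.0855
```

{"fn": "play_rows", "kwargs": {"commands": "-0.04 0 0 0.003 -0.007 -0.002 0; -0.08 -0.01 -0.01 0.003 -0.007 -0.002 0; -0.12 -0.01 -0.02 0.003 -0.007 -0.002 0; -0.16 -0.02 -0.02 0.003 -0.007 -0.002 0; -0.2 -0.02 -0.03 0.003 -0.007 -0.002 0; -0.25 -0.03 -0.04 0.003 -0.007 -0.002 0; -0.3 -0.03 -0.05 0.003 -0.007 -0.002 0; -0.4 -0.04 -0.06 0.003 -0.007 -0.002 0"}}

```text
t: 16.03
ee_pos: [0.6076, 0.0413, 0.0449]
tcp_rot: [2.335, 0.122, -1.996]
ft_force: [-0.4, 0.6, 0.2]
width: 0.085
```

```bash
python3 go.py;  python3 - <<'E'
from cell import vision
import cv2
a=vision.capture("wrist");cv2.imwrite("pics/w10.png",a)
E
```

```text
16.0333 ramp [ 0.1319  0.0004 -0.0058] F ramp [-0.31    0.646   0.2699] turn [-0.0003 -0.0011 -0.001 ]
```

View pics/w10.png

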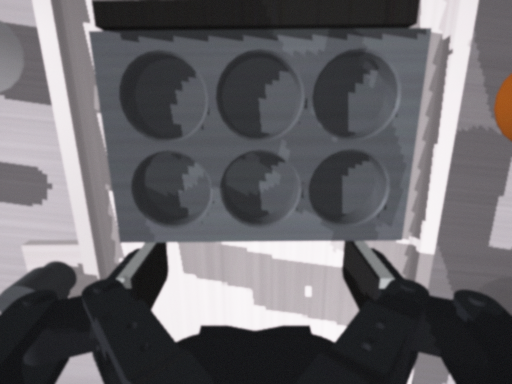

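Fingers are free (force about 0) and the plate still rests against the pad. I'll retreat, raise, close the fingers and turn towards the peg.

{"fn": "play_rows", "kwargs": {"commands": "-0.4 -0.04 -0.06 0 0 0 0; -0.8 -0.08 -0.12 0 0 0 0; -1.3 -0.13 -0.18 0 0 0 0; -1.6 -0.15 0.5 0 0 0 0; -2 -0.2 2 0 0 0 0; -2.5 -0.25 5 0 0 0 0; -3 -0.3 8 0 0 0 60; -3.5 -0.3 11 0 0 0 120"}}

```text
t: 16.75
ee_pos: [0.5707, 0.0382, 0.1559]
tcp_rot: [2.332, 0.122, -1.999]
ft_force: [1.1, 0.2, -0.6]
width: 0.0642
```

Run:
```python
from h import *
from cell import get_obs,vision
o=get_obs();
cv2.imwrite("pics/w11.png",vision.capture("wrist"));t=vision.capture("top");cv2.imwrite("pics/t11.png",cv2.resize(t[90:245,205:365],None,fx=3.87,fy=3.87,interpolation=2))
print(o["t"],o["qpos"],w2r(o["ee_pos"]))
for a in(.785,-.785):print(a,turn(toolR(a,-1),o),toolR(a,-1)[:,2]@RM(X[2]))
n=np.array([.707,-.707,0])
for th in(1.868,):
  for d in(.017,.035):
    for z in(.035,.1):
      q=hinge(th,.1,z)-n*d;w=r2w(X,q)[0];print(th,d,z,q,w,(w-o["ee_pos"])*100)
```

```text
16.75 [ 0.3818  0.5496 -0.7223  2.1001  0.734   0.5743 -2.319 ] [[0.1127 0.001  0.1096]]
0.785 [ 0.1213  0.0092 -0.7773] [-0.7074  0.7068 -0.    ]
-0.785 [-0.1203 -0.0159  0.7738] [-0.7074 -0.7068  0.    ]
1.868 0.017 0.035 [0.0104 0.1453 0.035 ] [0.467  0.1725 0.0662] [-10.3718  13.4359  -8.9708]
1.868 0.017 0.1 [0.0104 0.1453 0.1   ] [0.4569 0.1715 0.1304] [-11.3833  13.3314  -2.5508]
1.868 0.035 0.035 [-0.0024  0.158   0.035 ] [0.4532 0.1839 0.0642] [-11.753   14.5725  -9.1699]
1.868 0.035 0.1 [-0.0024  0.158   0.1   ] [0.4431 0.1828 0.1284] [-12.7644  14.468   -2.7499]
```

View pics/w11.png

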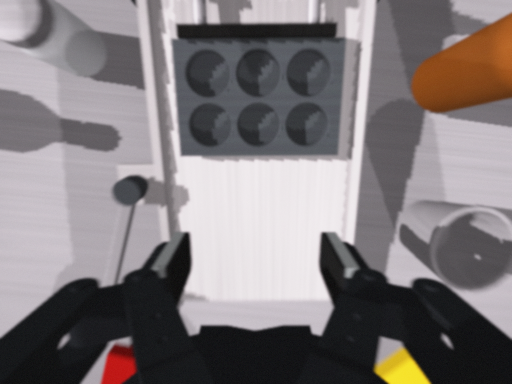

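View pics/t11.png

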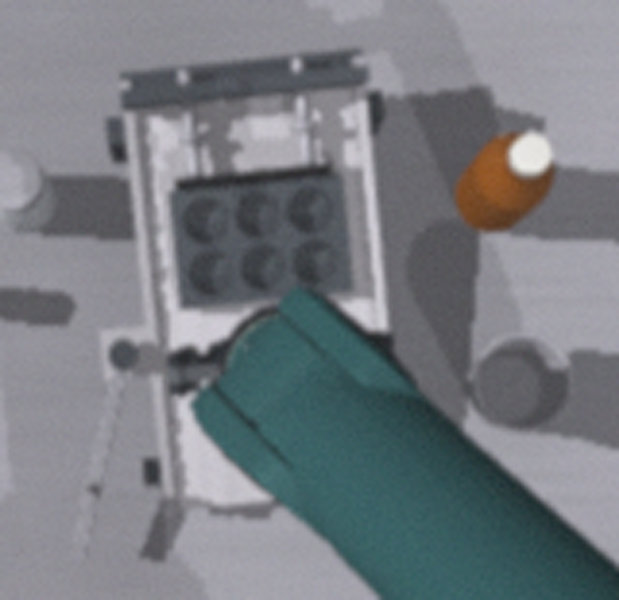

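```bash
cat > go2.py <<'E'
from h import *
from cell import get_obs
import sys
o=get_obs();print(o["t"],"ramp",w2r(o["ee_pos"])[0],"F ramp",o["ft_force"]@RM(X[2]),"turn",turn(toolR(.785,1),o),o["qpos"],o["width"])
n=np.array([.707,-.707,0])
for a in sys.argv[1:]:
    th,d,z=[float(v) for v in a.split(",")];q=hinge(th,.1,z)-n*d;print(a,q,(r2w(X,q)[0]-o["ee_pos"])*100)
E
python3 go2.py 1.868,.04,.1
```

```text
16.85 ramp [0.1163 0.0018 0.1127] F ramp [0.0457 0.2766 0.426 ] turn [-0.3737 -0.0363  2.3249] [ 0.3829  0.5452 -0.725   2.0973  0.7361  0.5721 -2.3212] 0.04894780590592613
1.868,.04,.1 [-0.0059  0.1616  0.1   ] [-13.4549  14.6707  -3.1655]
```

{"fn": "play_rows", "kwargs": {"commands": "-1 1 0.5 -0.02 0 0.11 180; -2 2 1 -0.04 0 0.22 255; -3 3 1 -0.055 -0.01 0.34 255; -4 4 1 -0.075 -0.01 0.46 255; -5 5 1 -0.095 -0.01 0.58 255; -6 6 1 -0.11 -0.01 0.7 255; -7 7.5 1 -0.13 -0.015 0.82 255; -8 9 1 -0.15 -0.015 0.93 255"}}

```text
t: 17.52
ee_pos: [0.4926, 0.1288, 0.1689]
tcp_rot: [1.691, 0.846, -1.427]
ft_force: [-0.2, -0.3, -0.3]
width: 0.0002
```

```bash
python3 go2.py 1.868,.04,.1
```

```text
17.5167 ramp [0.0471 0.0992 0.1332] F ramp [-0.2931 -0.2269 -0.2448] turn [-0.222  -0.021   1.3901] [ 0.355   0.5318 -0.9655  2.2188  0.9045  0.6444 -1.7786] 0.00020303652551694279
1.868,.04,.1 [-0.0059  0.1616  0.1   ] [-5.3327  5.722  -4.1042]
```

{"fn": "play_rows", "kwargs": {"commands": "-1 1 0 -0.02 0 0.12 255; -2 2 0 -0.04 0 0.24 255; -3 3 0 -0.058 -0.006 0.36 255; -4 4 0 -0.077 -0.008 0.48 255; -5 5 0 -0.096 -0.01 0.6 255; -5.3 5.7 0 -0.115 -0.012 0.72 255; -5.3 5.7 0 -0.134 -0.013 0.84 255; -5.3 5.7 0 -0.155 -0.014 0.96 255"}}

```text
t: 18.18
ee_pos: [0.4387, 0.1859, 0.1685]
tcp_rot: [0.923, 1.264, -0.769]
ft_force: [-0.1, 0.6, -0.6]
width: -0.0003
```

```bash
python3 go2.py 1.868,.04,.1 1.868,.04,.035
```

```text
18.1833 ramp [-0.      0.1615  0.1403] F ramp [-0.1731  0.5846 -0.5359] turn [-0.0655 -0.0062  0.4225] [ 0.3243  0.5933 -1.1743  2.2755  1.03    0.7658 -1.1096] -0.00026692712810540153
1.868,.04,.1 [-0.0059  0.1616  0.1   ] [ 0.0506  0.0094 -4.0698]
1.868,.04,.035 [-0.0059  0.1616  0.035 ] [  1.062    0.1139 -10.4898]
```

```bash
python3 go.py .008,.167,.06 .008,.167,.035
python3 - <<'E'
from cell import vision
import cv2
cv2.imwrite("pics/w12.png",vision.capture("wrist"))
E
```

```text
18.1833 ramp [-0.      0.1615  0.1403] F ramp [-0.1731  0.5846 -0.5359] turn [ 0.3014  0.0302 -1.9051]
.008,.167,.06 [ 1.9824  0.7555 -7.8032]
.008,.167,.035 [  2.3714   0.7957 -10.2724]
```

View pics/w12.png

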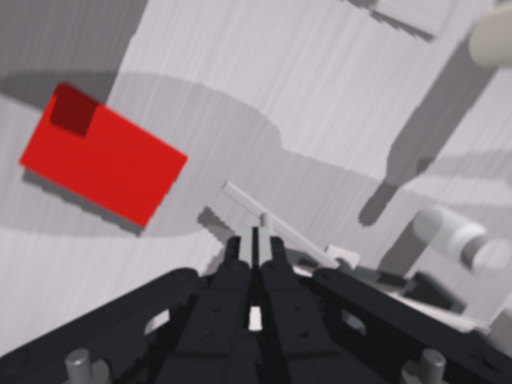

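Run:
```python
from h import *
from cell import vision,get_obs
o=get_obs();m=vision.camera_model("wrist");V=wview(m,o["ee_pos"],o["tcp_rot"])
for n,q in(("pegtop",hinge(1.868,.1,.064)),("pegbase",hinge(1.868,.1,.019)),("end",hinge(1.868,.15,.019)),("hinge",hinge(0,0,.019))):
  print(n,proj(m,r2w(X,q),V))
print("tcp",proj(m,o["ee_pos"],V))
```

```text
pegtop [[267.2791 239.2213]]
pegbase [[265.4629 218.6207]]
end [[223.0244 187.6515]]
hinge [[343.1933 275.3441]]
tcp [[252.6841 242.9392]]
```

The wrist view has the bar end at about (225,185) and the peg at about (265,218), hidden lower down by the fingers. Both agree with the projected model within 3 px. Descending.

{"fn": "play_rows", "kwargs": {"commands": "0.5 0.2 -2 0 0 0 255; 1 0.4 -4 0 0 0 255; 1.5 0.6 -6 0 0 0 255; 1.9 0.75 -7.8 0 0 0 255; 2.1 0.78 -8.8 0 0 0 255; 2.3 0.8 -9.8 0 0 0 255; 2.37 0.8 -10.2 0 0 0 255; 2.37 0.8 -10.2 0 0 0 255"}}

```text
t: 18.9
ee_pos: [0.462, 0.1932, 0.0653]
tcp_rot: [0.92, 1.266, -0.77]
ft_force: [-0.2, 0.7, 1.0]
width: 0.0001
```

```bash
python3 - <<'E'
from cell import vision
import cv2
cv2.imwrite("pics/w13.png",vision.capture("wrist"))
a=vision.capture("scene")[120:240,190:350];cv2.imwrite("pics/s13.png",cv2.resize(a,None,fx=5,fy=5,interpolation=2))
E
python3 go2.py
```

```text
19.0 ramp [0.008  0.1668 0.0356] F ramp [-0.4118 -0.5802  0.7097] turn [-0.065  -0.0069  0.4203] [ 0.1644  0.7707 -0.9706  2.2888  1.3582  0.7062 -1.3705] 4.269093733288537e-05
```

View pics/w13.png

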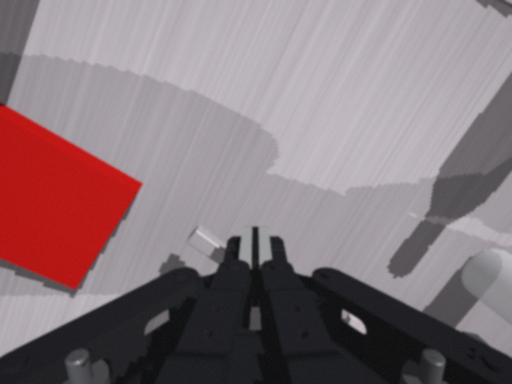

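View pics/s13.png

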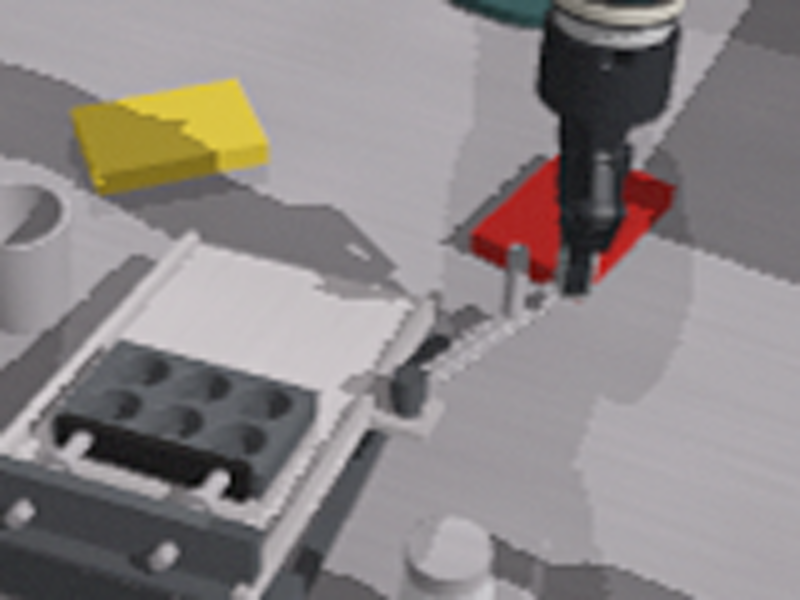

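```bash
cat > arc.py <<'E'
from h import *
from cell import get_obs
import sys
d=float(sys.argv[1]); ths=[float(v) for v in sys.argv[2].split(",")]
o=get_obs();M=RM(X[2])
tz=(R.from_rotvec(o["tcp_rot"]).as_matrix()[:,2])@M
q0=w2r(o["ee_pos"])[0]; rel=q0-hinge(0,0,0)
print(o["t"],"ramp",q0,"F",o["ft_force"]@M,"tool z dir deg",np.degrees(np.arctan2(tz[1],tz[0])),"j",o["qpos"])
# implied theta if in contact
f=lambda t: (hinge(t,.1,0)[:2]-q0[:2])@tz[:2]-.017
from scipy.optimize import brentq
try: print("implied th",brentq(f,-.3,2.3))
except Exception as e: pass
for th in ths:
    ang=np.radians(np.interp(th,[0,1.2,1.868],[-45,-45,-69])); n=np.array([np.cos(ang),np.sin(ang),0])
    q=hinge(th,.1,.035)-n*d; T=toolR(.785,1); 
    Tt=(R.from_rotvec(M[:,2]*(ang+np.pi/4))*R.from_matrix(T)).as_matrix()
    print(th,((r2w(X,q)[0]-o["ee_pos"])*100).round(2),turn(Tt,o).round(3))
E
python3 arc.py .017 1.868,1.8,1.75,1.7,1.65,1.6,1.55,1.5
```

```text
19.0 ramp [0.008  0.1668 0.0356] F [-0.4118 -0.5802  0.7097] tool z dir deg -69.34554029135701 j [ 0.1644  0.7707 -0.9706  2.2888  1.3582  0.7062 -1.3705]
implied th 2.1472514960802487
1.868 [ 1.01 -1.67  0.07] [ 0.    -0.     0.007]
1.8 [ 0.84 -2.38  0.03] [-0.007 -0.001  0.049]
1.75 [ 0.74 -2.9   0.01] [-0.011 -0.002  0.08 ]
1.7 [ 0.67 -3.43 -0.01] [-0.016 -0.002  0.111]
1.65 [ 0.63 -3.96 -0.03] [-0.021 -0.003  0.142]
1.6 [ 0.61 -4.49 -0.04] [-0.026 -0.003  0.173]
1.55 [ 0.62 -5.02 -0.05] [-0.031 -0.004  0.203]
1.5 [ 0.65 -5.54 -0.05] [-0.036 -0.004  0.234]
```

{"fn": "play_rows", "kwargs": {"commands": "0.4 -0.6 0.03 0 0 0 255; 0.7 -1.2 0.05 0 0 0 255; 1 -1.6 0.07 0 0 0.01 255; 0.9 -2 0.05 -0.003 0 0.03 255; 0.84 -2.4 0.03 -0.007 0 0.05 255; 0.74 -2.9 0.01 -0.011 0 0.08 255; 0.67 -3.4 -0.01 -0.016 0 0.11 255; 0.63 -3.9 -0.03 -0.021 0 0.14 255"}}

```text
t: 19.67
ee_pos: [0.4683, 0.1546, 0.0664]
tcp_rot: [0.804, 1.306, -0.667]
ft_force: [-2.0, 1.5, 1.3]
width: 0.0001
```

```bash
python3 - <<'E'
from cell import vision
import cv2
a=vision.capture("scene")[120:240,190:350];cv2.imwrite("pics/s14.png",cv2.resize(a,None,fx=5,fy=5,interpolation=2))
E
python3 arc.py .017 1.6,1.55,1.5,1.45,1.4,1.35,1.3,1.25,1.2
```

```text
19.7167 ramp [0.0095 0.1258 0.035 ] F [-0.6477  0.3426  0.4612] tool z dir deg -61.07328921602689 j [ 0.2541  0.7653 -0.9717  2.3082  1.3715  0.6871 -1.1608]
implied th 1.6424868343321453
1.6 [ 0.03 -0.42 -0.  ] [-0.003 -0.003  0.03 ]
1.55 [ 0.04 -0.95 -0.01] [-0.008 -0.004  0.061]
1.5 [ 0.07 -1.48 -0.01] [-0.013 -0.004  0.092]
1.45 [ 0.13 -2.   -0.01] [-0.017 -0.005  0.123]
1.4 [ 0.21 -2.52 -0.01] [-0.022 -0.005  0.154]
1.35 [ 0.32 -3.04  0.  ] [-0.027 -0.006  0.185]
1.3 [ 0.45 -3.55  0.02] [-0.032 -0.006  0.216]
1.25 [ 0.61 -4.05  0.03] [-0.037 -0.007  0.247]
1.2 [ 0.79 -4.54  0.05] [-0.042 -0.007  0.278]
```

View pics/s14.png

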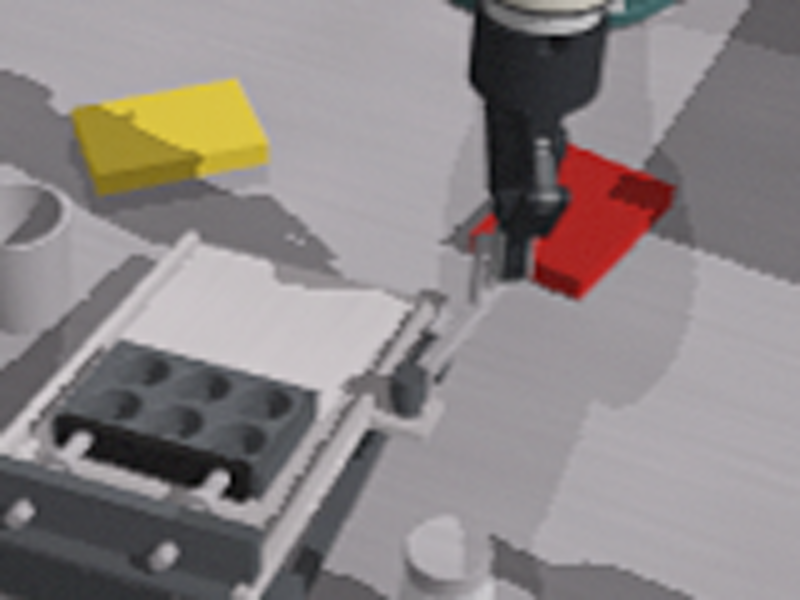

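The keeper bar is swinging with the finger. Continuing along the arc.

{"fn": "play_rows", "kwargs": {"commands": "0.03 -0.45 0 0 0 0.03 255; 0.04 -0.95 -0.01 -0.008 0 0.06 255; 0.07 -1.5 -0.01 -0.013 0 0.09 255; 0.13 -2 -0.01 -0.017 0 0.12 255; 0.21 -2.5 -0.01 -0.022 0 0.15 255; 0.32 -3 0 -0.027 0 0.185 255; 0.45 -3.55 0.02 -0.032 0 0.216 255; 0.61 -4.05 0.03 -0.037 0 0.247 255"}}

```text
t: 20.38
ee_pos: [0.4734, 0.1118, 0.0662]
tcp_rot: [0.596, 1.363, -0.494]
ft_force: [-2.3, 0.7, 1.3]
width: 0.0001
```

```bash
python3 arc.py .017 1.2,1.15,1.1,1.05,1,.95,.9,.85,.8,.75
```

```text
20.3833 ramp [0.0104 0.0842 0.035 ] F [-2.0095  0.9123  1.6327] tool z dir deg -46.656330162977625 j [ 0.3516  0.7637 -0.9783  2.3196  1.3735  0.6733 -0.8255]
implied th 1.2527084652809513
1.2 [ 0.28 -0.42  0.04] [-0.003 -0.008  0.029]
1.15 [ 0.51 -0.86  0.07] [-0.003 -0.008  0.029]
1.1 [ 0.77 -1.28  0.1 ] [-0.003 -0.008  0.029]
1.05 [ 1.05 -1.7   0.14] [-0.003 -0.008  0.029]
1.0 [ 1.35 -2.1   0.18] [-0.003 -0.008  0.029]
0.95 [ 1.67 -2.48  0.22] [-0.003 -0.008  0.029]
0.9 [ 2.   -2.85  0.27] [-0.003 -0.008  0.029]
0.85 [ 2.36 -3.2   0.32] [-0.003 -0.008  0.029]
0.8 [ 2.73 -3.53  0.37] [-0.003 -0.008  0.029]
0.75 [ 3.11 -3.84  0.43] [-0.003 -0.008  0.029]
```

{"fn": "play_rows", "kwargs": {"commands": "0.28 -0.42 0.04 0 -0.004 0.02 255; 0.51 -0.86 0.07 0 -0.008 0.03 255; 0.77 -1.28 0.1 0 -0.008 0.03 255; 1.05 -1.7 0.14 0 -0.008 0.03 255; 1.35 -2.1 0.18 0 -0.008 0.03 255; 1.67 -2.5 0.22 0 -0.008 0.03 255; 2 -2.85 0.27 0 -0.008 0.03 255; 2.36 -3.2 0.32 0 -0.008 0.03 255"}}

```text
t: 21.05
ee_pos: [0.4974, 0.0792, 0.0694]
tcp_rot: [0.577, 1.362, -0.467]
ft_force: [-2.2, -0.6, -0.3]
width: 0.0004
```

```bash
python3 - <<'E'
from cell import vision
import cv2
a=vision.capture("scene")[120:240,190:350];cv2.imwrite("pics/s15.png",cv2.resize(a,None,fx=5,fy=5,interpolation=2))
E
python3 arc.py .017 .8,.75,.7,.65,.6,.55,.5,.45,.4,.35
```

```text
21.1 ramp [0.0323 0.0485 0.0349] F [-0.4815  0.0617 -0.1088] tool z dir deg -45.04842371991885 j [ 0.4329  0.7641 -0.9715  2.2864  1.3491  0.6603 -0.6736]
implied th 0.8290985676495464
0.8 [ 0.21 -0.19  0.05] [-0.002  0.001  0.001]
0.75 [ 0.6  -0.51  0.1 ] [-0.002  0.001  0.001]
0.7 [ 1.   -0.8   0.16] [-0.002  0.001  0.001]
0.65 [ 1.42 -1.07  0.22] [-0.002  0.001  0.001]
0.6 [ 1.85 -1.32  0.28] [-0.002  0.001  0.001]
0.55 [ 2.29 -1.55  0.35] [-0.002  0.001  0.001]
0.5 [ 2.74 -1.75  0.42] [-0.002  0.001  0.001]
0.45 [ 3.2  -1.93  0.49] [-0.002  0.001  0.001]
0.4 [ 3.67 -2.09  0.56] [-0.002  0.001  0.001]
0.35 [ 4.14 -2.23  0.63] [-0.002  0.001  0.001]
```

View pics/s15.png

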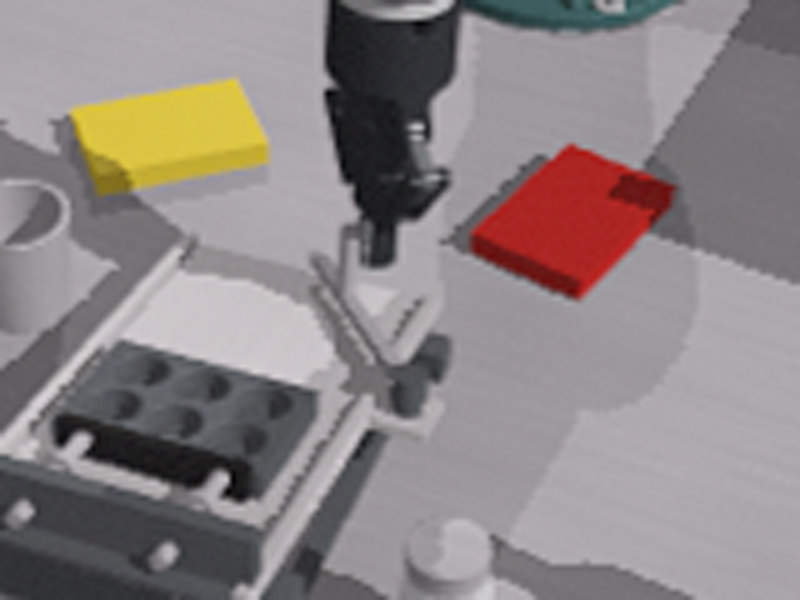

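The bar is now over the rack at roughly 0.8 rad. Continuing.

{"fn": "play_rows", "kwargs": {"commands": "0.21 -0.19 0.05 0 0 0 255; 0.6 -0.5 0.1 0 0 0 255; 1 -0.8 0.16 0 0 0 255; 1.42 -1.07 0.22 0 0 0 255; 1.85 -1.32 0.28 0 0 0 255; 2.29 -1.55 0.35 0 0 0 255; 2.74 -1.75 0.42 0 0 0 255; 3.2 -1.93 0.49 0 0 0 255"}}

```text
t: 21.77
ee_pos: [0.531, 0.0588, 0.0744]
tcp_rot: [0.577, 1.36, -0.469]
ft_force: [-2.0, -0.1, -0.4]
width: 0.0002
```

```bash
python3 arc.py .017 .4,.35,.3,.25,.2,.15,.1,.05,0,-.05
```

```text
21.7667 ramp [0.063  0.0256 0.035 ] F [-2.0263  0.1338 -0.0443] tool z dir deg -45.05501621017151 j [ 0.4832  0.777  -0.9744  2.2211  1.2847  0.676  -0.5351]
implied th 0.44354861578043514
0.4 [ 0.42 -0.13  0.06] [-0.002  0.001  0.001]
0.35 [ 0.89 -0.26  0.14] [-0.002  0.001  0.001]
0.3 [ 1.37 -0.37  0.21] [-0.002  0.001  0.001]
0.25 [ 1.86 -0.46  0.29] [-0.002  0.001  0.001]
0.2 [ 2.35 -0.52  0.36] [-0.002  0.001  0.001]
0.15 [ 2.84 -0.56  0.44] [-0.002  0.001  0.001]
0.1 [ 3.34 -0.57  0.52] [-0.002  0.001  0.001]
0.05 [ 3.83 -0.56  0.59] [-0.002  0.001  0.001]
0.0 [ 4.32 -0.52  0.67] [-0.002  0.001  0.001]
-0.05 [ 4.81 -0.46  0.75] [-0.002  0.001  0.001]
```

{"fn": "play_rows", "kwargs": {"commands": "0.42 -0.13 0.06 0 0 0 255; 0.89 -0.26 0.14 0 0 0 255; 1.37 -0.37 0.21 0 0 0 255; 1.86 -0.46 0.29 0 0 0 255; 2.35 -0.52 0.36 0 0 0 255; 2.84 -0.56 0.44 0 0 0 255; 3.2 -0.57 0.5 0 0 0 255; 3.5 -0.57 0.54 0 0 0 255"}}

```text
t: 22.43
ee_pos: [0.5667, 0.0532, 0.08]
tcp_rot: [0.578, 1.36, -0.469]
ft_force: [-1.8, -0.1, -0.1]
width: -0.0
```

```bash
python3 - <<'E'
from cell import vision
import cv2
a=vision.capture("scene")[120:240,190:350];cv2.imwrite("pics/s16.png",cv2.resize(a,None,fx=5,fy=5,interpolation=2))
E
python3 arc.py .017 .1,.05,0,-.03
```

```text
22.4833 ramp [0.099  0.0163 0.035 ] F [-0.308  -0.3164  0.1266] tool z dir deg -45.08953675693945 j [ 0.5009  0.7987 -0.9832  2.1426  1.2253  0.71   -0.4282]
implied th 0.0701405427090073
0.1 [-0.3  -0.01 -0.05] [-0.002  0.002  0.002]
0.05 [0.19 0.   0.03] [-0.002  0.002  0.002]
0.0 [0.69 0.04 0.1 ] [-0.002  0.002  0.002]
-0.03 [0.98 0.07 0.15] [-0.002  0.002  0.002]
```

View pics/s16.png

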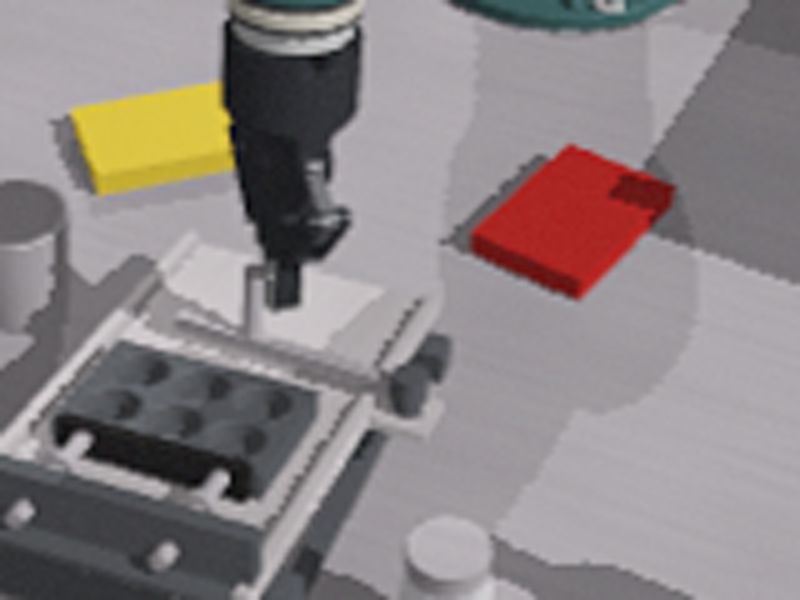

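{"fn": "play_rows", "kwargs": {"commands": "0.1 0 0.02 0 0 0 255; 0.2 0 0.03 0 0 0 255; 0.3 0.02 0.05 0 0 0 255; 0.4 0.03 0.06 0 0 0 255; 0.5 0.03 0.08 0 0 0 255; 0.6 0.04 0.09 0 0 0 255; 0.7 0.05 0.11 0 0 0 255; 0.8 0.05 0.12 0 0 0 255"}}

```text
t: 23.15
ee_pos: [0.5744, 0.054, 0.0811]
tcp_rot: [0.578, 1.361, -0.469]
ft_force: [-5.1, 0.4, 1.6]
width: 0.0001
```

```bash
python3 arc.py .017 0,-.03
```

```text
23.15 ramp [0.1061 0.0163 0.0349] F [-4.6994  0.8858  2.3607] tool z dir deg -45.0884199000386 j [ 0.5006  0.8042 -0.9856  2.1256  1.2121  0.7194 -0.409 ]
implied th 0.0015660035701222216
0.0 [-0.01 -0.03  0.  ] [-0.002  0.     0.002]
-0.03 [0.28 0.   0.05] [-0.002  0.     0.002]
```

Implied angle is about 0 and the force is rising, so I'll press slightly to confirm the end stop.

{"fn": "play_rows", "kwargs": {"commands": "0.1 0 0.02 0 0 0 255; 0.15 0.01 0.03 0 0 0 255; 0.2 0.02 0.03 0 0 0 255; 0.25 0.02 0.04 0 0 0 255; 0.3 0.02 0.04 0 0 0 255; 0.3 0.02 0.04 0 0 0 255; 0.3 0.02 0.04 0 0 0 255; 0.3 0.02 0.04 0 0 0 255"}}

```text
t: 23.82
ee_pos: [0.5749, 0.0546, 0.0809]
tcp_rot: [0.577, 1.365, -0.47]
ft_force: [-6.4, 1.5, 1.1]
width: -0.0001
```

```bash
python3 arc.py .017 0,-.03
```

```text
23.8167 ramp [0.1067 0.0169 0.0347] F [-5.9489  2.1655  2.0095] tool z dir deg -45.04439857732967 j [ 0.5002  0.8065 -0.9871  2.1219  1.2057  0.7233 -0.4023]
implied th 0.0015771365700539958
0.0 [-0.07 -0.09  0.02] [-0.002 -0.004  0.001]
-0.03 [ 0.23 -0.06  0.07] [-0.002 -0.004  0.001]
```

{"fn": "play_rows", "kwargs": {"commands": "0.3 -0.02 0.05 0 0 0 255; 0.35 -0.03 0.06 0 0 0 255; 0.4 -0.03 0.06 0 0 0 255; 0.45 -0.03 0.07 0 0 0 255; 0.5 -0.03 0.08 0 0 0 255; 0.5 -0.03 0.08 0 0 0 255; 0.5 -0.03 0.08 0 0 0 255; 0.5 -0.03 0.08 0 0 0 255"}}

```text
t: 24.48
ee_pos: [0.5753, 0.0551, 0.0808]
tcp_rot: [0.575, 1.371, -0.471]
ft_force: [-10.0, 1.4, 4.0]
width: 0.0
```

```bash
python3 arc.py .017 0,-.03
```

```text
24.4833 ramp [0.1071 0.0173 0.0344] F [-9.0405  2.4479  5.4751] tool z dir deg -44.9765813256293 j [ 0.5007  0.8099 -0.99    2.1162  1.1942  0.7301 -0.3898]
implied th 0.0019010167079853023
0.0 [-0.11 -0.14  0.04] [-0.002 -0.01  -0.001]
-0.03 [ 0.19 -0.11  0.09] [-0.002 -0.01  -0.001]
```

Firmly on the end stop. Backing off and lifting clear.

{"fn": "play_rows", "kwargs": {"commands": "0.2 0 0.05 0 0 0 255; 0 0 0 0 0 0 255; -0.3 0 -0.05 0 0 0 255; -0.8 0.05 -0.1 0 0 0 255; -1.4 0.2 -0.1 0 0 0 255; -2 0.3 0.5 0 0 0 255; -2.5 0.3 2.5 0 0 0 255; -3 0.3 5 0 0 0 255"}}

```text
t: 25.15
ee_pos: [0.5437, 0.0578, 0.1303]
tcp_rot: [0.573, 1.374, -0.472]
ft_force: [0.8, -0.2, 1.2]
width: -0.0001
```

{"fn": "play_rows", "kwargs": {"commands": "-1 -0.5 3 0 0 0 255; -2 -1 6 0 0 0 255; -3 -2 9 0 0 0 255; -3 -3 11 0 0 0 255; -3 -5 11 0 0 0 255; -3 -8 11 0 0 0 255; -3 -11 11 0 0 0 255; -3 -14 11 0 0 0 255"}}

```text
t: 25.82
ee_pos: [0.5132, -0.0831, 0.2412]
tcp_rot: [0.571, 1.373, -0.472]
ft_force: [0.4, 0.5, -0.3]
width: 0.0003
```

Run:
```python
from h import *
from cell import vision,get_obs
t=vision.capture("top");s=vision.capture("scene");cv2.imwrite("pics/t17raw.png",t);cv2.imwrite("pics/s17raw.png",s)
C=cams()
for n,I,sl,sc in(("t17",t,(205,90,365,245),3.8),("s17",s,(170,130,320,250),5)):
    a=cv2.resize(I[sl[1]:sl[3],sl[0]:sl[2]],None,fx=sc,fy=sc,interpolation=2)
    nm="top" if n[0]=="t" else "scene"
    p=((proj(C[nm],r2w(X,[hinge(0,.02,.019),hinge(0,.15,.019)]))+.5-np.array(sl[:2]))*sc).astype(int)
    b=a.copy();cv2.polylines(b,[p],False,(255,255,0),1)
    cv2.imwrite(f"pics/{n}.png",b)
print(get_obs()["t"],get_obs()["ee_pos"],get_obs()["ft_force"])
```

```text
25.9167 [ 0.5129 -0.0882  0.2396] [0.3319 0.4366 0.4875]
```

View pics/t17.png

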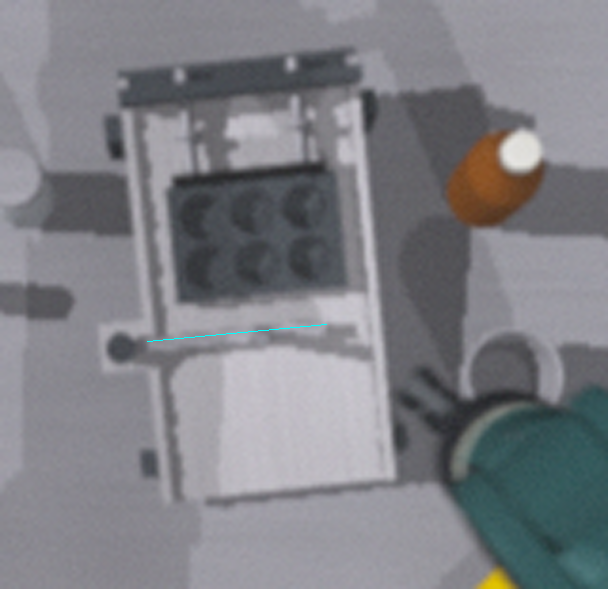

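View pics/s17.png

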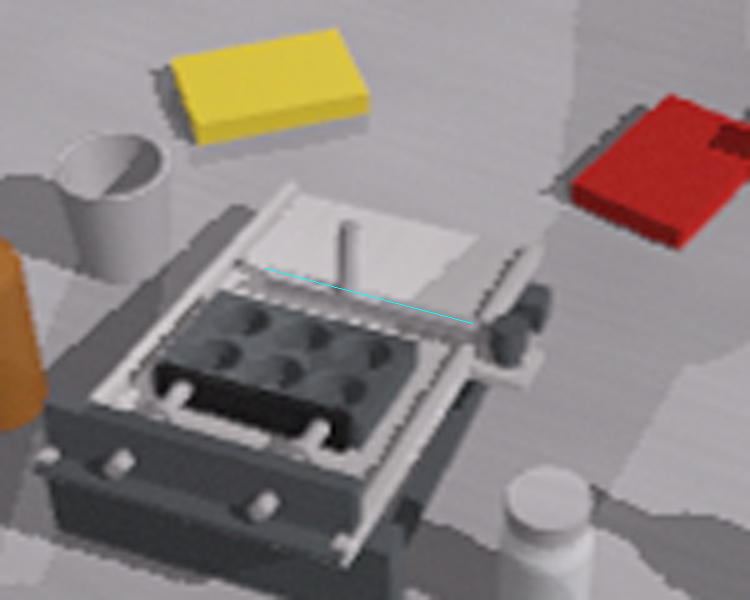

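The bar lies across the rack on the predicted shut line, just below the plate. The plate is flush against the pad, and the bottle, pot and shaker are where they were. The arm is clear, so I'm handing in.

```bash
python3 -c "
from cell import ctrl,get_obs
print(get_obs()['t']);print(ctrl.close_job())"
```

```text
25.9167
the job is handed in; nothing more can be done
None
```

The job is done and was handed in at 25.9 s of the 54 s allowed; no verdict was reported.

**Plate:** I pushed it up the rack with the open fingers, which also squared it, until it met the sprung stop. The wrist reading rose to about 12.8 N along the rack. Roughly 3 N of that is sliding drag, so I estimate 9–10 N on the stop itself. I then backed off gradually, and the wrist picture showed the plate still flush against the pad.

**Keeper:** I swung it shut by its peg, with the closed fingers, after the plate was released. At 0 rad by my estimate it stopped moving and held against 9–10 N, so it is on its end stop.

**Last checks:** The final top and scene pictures show the plate square against the stop and the bar across the rack behind it. The bottle, pot, shaker and both look-alikes in those close-ups look unmoved, and the arm is clear. I did not check the sauce bottle and scraper in the last pictures, but the arm never went near them.

**Disagreements:**
- The scene camera put the rack about 5 mm to the left of where the top camera did. I used the top camera's position, and the wrist pictures agreed with it.
- While leaning on the plate, the fingers also pressed down on it with up to about 5 N, so the force on the stop is an estimate, not a reading.

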